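# Finish the timber crib on the garage bench

### The arm

A 7-joint arm with a two-finger parallel gripper is mounted at the origin on the work surface. World frame = base frame: x ahead of the robot, y to its left, z up, the work surface at z = 0. Lengths are in m, angles in rad, forces in N, time in s.
With the tool pointing down it reaches from about 0.425 to 1.025 m from the base axis. Payload 9.4 kg.
Tool frame: the origin (TCP) lies midway between the tips of the shut fingers; the grasp point (between the pads) lies 19 mm behind it; x points along the fingers, y is the direction in which the jaws open and shut, and the axes are right-handed (so a half turn about x gives the same grasp; the last joint's range is limited). The gripper opens to 85 mm and grips with 20 to 120 N. Pads are 22 mm wide; open, the fingers measure 114 mm over their backs; the gripper's body (76 mm by 85 mm) begins 54 mm behind the grasp point. The pads swing forward as they close: fully open they stand 13 mm farther back than shut.
Start: joints at [1.06, 0.599, -0.003, 1.599, 0.002, 0.943, -0.08], TCP at [0.305, -0.658, 0.231] pointing down, gripper open.
Joint ranges: [-2.57, 2.57], [-0.35, 1.97], [-1.29, 1.29], [0.11, 2.56], [-1.05, 4.19], [0.11, 1.86], [-2.63, 2.63]. Speed limits (rad/s): [2.22, 2.22, 3.01, 3.01, 3.14, 3.14, 3.14].

### API

Orientations are given as a rotation vector (axis times angle).
In Python, from rig import * gives the robot as it stands. The module is installed in compiled form; this text tells all that it offers.
- The arm moves only by the tool jog_arm, never from a script. Its argument "series" is text: rows parted by semicolons, each of 5 numbers parted by spaces: the shift along the tool's x, y, z in mm, then the turn about the tool's x in units of 5 degrees (1.0 is 5 degrees), then the closure, from 0 (fully open) to 1 (shut). In form: x y z turn fingers; .... A call has 1 to 10 rows; each row is the pose to reach, as a shift and turn from the pose commanded when the call began, along the tool's axes at that moment; what a row does not reach only later rows make up. A row lasts 1/12 s, in which the tool goes at most 41.7 mm and 7.16 degrees, less where a joint would pass 70% of its speed; a pose out of reach is approached as far as the arm can. A call with a gripper value outside its range is refused whole. The fingers move at their own pace and stop on an object; "newtons" is the grip in N (left out, the last holds). Time passes only in rows, so rows that repeat a pose let the fingers close. It gives the time, the measured TCP pose, the force and the opening at its end, in the units of the state.
- sense(): the state, without advancing time (a new reading comes with each control period).
- camera(name): name is "scene" or "top" or "wrist"; returns (picture, depth): 420x560x3 uint8, red, green, blue; 420x560 float32, m along the optical axis (not along the pixel's ray), 0 where there is no reading.
- calibration(name): a dict with "fx", "fy", "cx", "cy" (pixels), "k1" (the pictures are not rectified: a ray, as slopes to the right and down, at radius r is drawn at 1 + k1 r^2 times it, then the intrinsics apply), "R" (3x3) and "t" (3): a world point X has camera coordinates R X + t. Camera axes: x right, y down, z forward; pixel columns grow to the right and rows downward; lengths in m; the calibration is good to about 2 mm. A picture is of the moment at which its call begins: read the wrist's pose just before it. calibration takes no time and is no camera call; for the wrist camera it gives the pose at the moment of the call.
- hand_in(): hands the job in, once; it reports no verdict.
The state is a dict: "time_s": time; "joint_pos": joint angles; "joint_velocities": joint speeds; "tau": joint torques, N m; "eef_pos": TCP position; "ee_rot": TCP orientation; "contact_force": force on the tool from outside, world axes, zero at the start; "moment": the same for the moment, N m; "finger_gap": finger opening in m.
Only numpy, scipy, OpenCV 4.12 (cv2) and the standard library are available. Lean on these libraries where they do the work, as an engineer would, in place of code of your own. Each camera call takes 0.05 s, during which the arm holds its last target. There are 200 camera calls.

### The job

Finish the crib tower that will carry the engine: take the dark slat from the sloped rack and lay it flat across the two bearers at their free end, flush with the bearer ends like the dark slat already lying at the other end. Then take the two light slats and lay them flat crosswise on the dark pair, one squarely above each bearer, so that the tower's sides are flush all round. Set every slat down gently, leave the slat already laid where it is, and leave everything else on the bench alone.

Things in the scene. Friction and masses are not known exactly. Their poses are not given: they have to be found in the camera images.
- crib: fixed black board 200 x 200 x 12, yaw varies, with two light-wood bearers screwed on: each 150 long (along the board's x) x 32 wide x 20 high, centred in x, centre lines at y = +59 and -59: a 150 x 150 outline, 86 gap between. Bearer tops are 32 above the bench. Origin: centre of the board's underside, on the bench; z up
- crib_free (a point): where the centre of the rack's dark slat belongs: over the free (-x) end of the bearers, at x = -59, y = 0, 42 above the board's origin (10 above the bearers); fixed to the board, axes as the board's; the slat lies along y
- crib_top_a (a point): where the centre of one light slat belongs: above the +y bearer, at x = 0, y = +59, 62 above the board's origin (10 above the dark slats); axes as the board's; the slat lies along x
- crib_top_b (a point): where the centre of the other light slat belongs: as crib_top_a but above the -y bearer, at y = -59
- laid_center (a point): the dark-wood slat already lying loose across the two bearers, near their +x ends (board's x), 150 long x 32 wide x 20 thick, 65 g. The point is the slat's centre; x runs along it, y across the width, z out of the top face
- dark_center (a point): the other dark-wood slat, 150 long x 32 wide x 20 thick, 65 g. The point is the slat's centre; x runs along it, y across the width, z out of the top face. At the start it lies lengthwise up one of the rack's three rails, tilted 30 degrees from level like the rail, its low end against the stop; which rail varies
- light_a_center (a point): a light-wood slat, 150 long x 32 wide x 20 thick, 65 g. The point is the slat's centre; x runs along it, y across the width, z out of the top face. At the start it lies lengthwise up one of the rack's three rails, tilted 30 degrees from level like the rail, its low end against the stop; which rail varies
- light_b_center (a point): the second light-wood slat, the same as light_a, 150 long x 32 wide x 20 thick, 65 g. The point is the slat's centre; x runs along it, y across the width, z out of the top face. At the start it lies lengthwise up one of the rack's three rails, tilted 30 degrees from level like the rail, its low end against the stop; which rail varies
- rack: fixed green rack, about 180 x 260 x 150 high, yaw varies, low side away from the robot: a panel rising 30 degrees towards its +x, with three steel rails up the slope at y = -85, 0, +85. Rails are 14 wide, narrower than the slats, and 30 high, so fingers may pass 20 below a slat's underside beside the rail. End stops: 22 wide, 14 above the rail. Slats lie 53 apart. Origin: on the bench under mid-rail; z up
- oil_can: blue round can standing upright, 64 diameter x 130 high; origin at the centre of its underside
- wrench: steel spanner 170 long lying flat on the bench beside the crib board; origin on the underside at mid-length, x along it
- piston: aluminium piston standing crown up near the crib board, 60 diameter x 54 high; origin at the centre of its underside
- offcut: short light-wood offcut 60 x 32 x 20 lying on the bench near the rack; not part of the tower; origin at the centre of its underside
- sprocket: toothed steel sprocket lying flat, 84 diameter x 7 thick; origin at the centre of its underside
- mug: white mug 76 diameter x 85 high with a side handle; origin at the centre of its underside
Things that resemble listed ones, but are neither listed nor needed, are in the scene too. Leave any green or turquoise look-alike of the part that bears light_a_center alone.

How it is judged:
By the outcome, as a careful person would: the job done as asked, in the order asked, and still so for the second after the job is handed in, with the robot touching nothing.
It also fails if it takes over 72 s, if anything falls off the work surface, if the arm or the gripper's body presses on something with over 40 N, if the wrist force passes 120 N, or if a joint passes its speed limit or range.

## Working session

There is one attempt and no reset: what is moved stays moved. The work goes in short steps, Python scripts to look and compute and a tool call to move; the robot and the scene stay as the last step left them, time stands still between calls to the robot, and variables do not carry over. Pictures are saved under pics/ and viewed, about 8 in all and at most 12, crops included, and the job is handed in when it is done.

Besides the shell and the picture viewer there is one more tool, called after "Request:" as name(argument=value, ...), one argument or row to a line, values as JSON. jog_arm: Moves the arm, as the interface text tells. Its arguments: {"type":"object","properties":{"series":{"type":"string"},"newtons":{"type":"number"}},"required":["series"]}

```bash
mkdir -p pics; cat > h.py <<'E'
from rig import *
import numpy as np, cv2
from scipy.spatial.transform import Rotation as Ro
def snap(n,f):
    c=calibration(n); p,d=camera(n); np.savez('pics/'+f+'.npz',p=p,d=d,**{k:np.array(v) for k,v in c.items()})
    cv2.imwrite('pics/'+f+'.png',p[:,:,::-1]); return p,d,c
def load(f):
    z=np.load('pics/'+f+'.npz'); return z['p'],z['d'],z
def pts(d,c,uv):
    uv=np.atleast_2d(np.array(uv,float)); x=(uv[:,0]-c['cx'])/c['fx']; y=(uv[:,1]-c['cy'])/c['fy']
    xu,yu=x.copy(),y.copy()
    for _ in range(8):
        s=1+float(c['k1'])*(xu**2+yu**2); xu,yu=x/s,y/s
    Z=d[np.round(uv[:,1]).astype(int),np.round(uv[:,0]).astype(int)]
    P=np.stack([xu*Z,yu*Z,Z],1); return (P-np.array(c['t']).ravel())@np.array(c['R'])
def cloud(d,c):
    v,u=np.mgrid[0:420,0:560]; return pts(d,c,np.stack([u.ravel(),v.ravel()],1)).reshape(420,560,3)
E
python3 - <<'E'
from h import *
s=sense();print({k:np.round(v,3) for k,v in s.items()})
a=snap('scene','s0')[0];b=snap('top','t0')[0]
E
```

```text
{'time_s': np.float64(0.0), 'joint_pos': array([ 1.06 ,  0.6  , -0.003,  1.6  ,  0.002,  0.943, -0.08 ]), 'joint_velocities': array([-0.003,  0.002, -0.001,  0.001, -0.002,  0.001, -0.   ]), 'tau': array([ 0.0000e+00, -7.7645e+01,  1.5650e+00, -2.5801e+01,  1.2000e-02,
        9.0000e-03, -0.0000e+00]), 'eef_pos': array([ 0.305, -0.657,  0.23 ]), 'ee_rot': array([ 1.982,  0.438, -1.982]), 'contact_force': array([ 0.478, -0.486,  0.301]), 'moment': array([-0.032,  0.045,  0.019]), 'finger_gap': np.float64(0.085)}
```

View pics/t0.png

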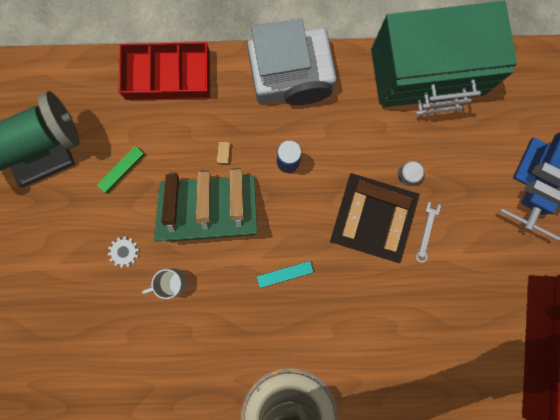

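View pics/s0.png

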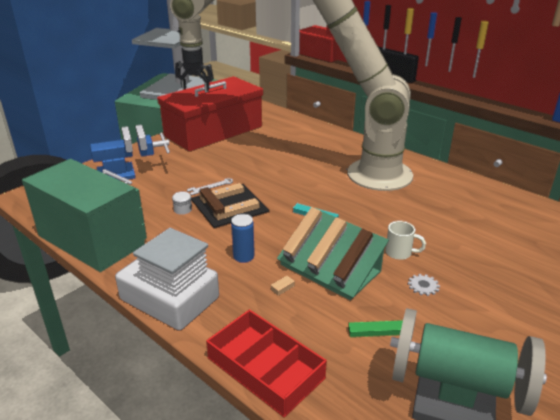

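Top view: the dark slat is on the left rail at (171,198) and the light slats are at (203,196) and (236,194). Crib at (375,218), with the laid slat at its far end (384,193) and the free end toward the robot. Possible confusions for the dark slat: the laid one (384,193). For the light slats: offcut (224,152), bearers (355,215) and (397,229), green bar (121,169), turquoise bar (285,274).

```bash
cat > m.py <<'E'
from h import *
p,d,c=load('t0'); W=cloud(d,c)
a=cv2.resize(p[160:250,145:265],None,fx=5,fy=5,interpolation=2); b=cv2.resize(p[165:270,320:445],None,fx=4.3,fy=4.3,interpolation=2)
im=np.zeros((460,1140,3),np.uint8); im[:450,:600]=a; im[:b.shape[0],602:602+b.shape[1]]=b[:460]
cv2.imwrite('pics/crop0.png',cv2.resize(im,None,fx=.7,fy=.7)[:,:,::-1])
print('cam',-np.array(c['R']).T@np.array(c['t']), c['fx'])
def info(n,u0,u1,v0,v1,zmin,zmax,tilt=False):
    R=W[v0:v1,u0:u1].reshape(-1,3); R=R[(R[:,2]>zmin)&(R[:,2]<zmax)]
    r=cv2.minAreaRect((R[:,:2]*1000).astype(np.float32)); print(n,len(R),np.round(r[0],1),np.round(r[1],1),round(r[2],1),'z',np.round(np.percentile(R[:,2],[5,50,95]),4))
    return R
info('board',325,425,168,268,.006,.10)
info('bearers+',325,425,168,268,.022,.042)
info('laid',325,425,168,268,.045,.065)
np.set_printoptions(precision=4,suppress=True)
for uv in [(170,176),(170,218),(203,175),(203,218),(236,172),(236,215),(384,193),(355,215),(397,229),(205,233),(224,152),(289,150),(412,172),(168,284)]:
    print(uv,pts(d,c,uv)[0])
E
python3 m.py
```

```text
cam [0.41381264 0.02665885 1.33484796] 485.77535260805735
board 5604 [ 535.5 -244.9] [271.2 269.5] 1.2 z [0.0074 0.0135 0.0527]
bearers+ 1187 [ 561.3 -257.4] [151.8 222.3] 72.1 z [0.026  0.031  0.0365]
laid 950 [ 625.1 -284.4] [158.7 119.9] 69.3 z [0.0467 0.0513 0.0558]
(170, 176) [0.6428 0.2986 0.0814]
(170, 218) [0.5265 0.2847 0.1463]
(203, 175) [0.6438 0.2127 0.0794]
(203, 218) [0.5246 0.2038 0.1462]
(236, 172) [0.6498 0.1264 0.0783]
(236, 215) [0.5297 0.1225 0.1492]
(384, 193) [ 0.5886 -0.2657  0.0509]
(355, 215) [ 0.5331 -0.1885  0.034 ]
(397, 229) [ 0.4926 -0.3002  0.0331]
(205, 233) [0.4895 0.2037 0.1151]
(224, 152) [0.7166 0.1628 0.0236]
(289, 150) [ 0.6935 -0.0125  0.1289]
(412, 172) [ 0.644  -0.3442  0.0496]
(168, 284) [0.3605 0.3213 0.0047]
```

View pics/crop0.png

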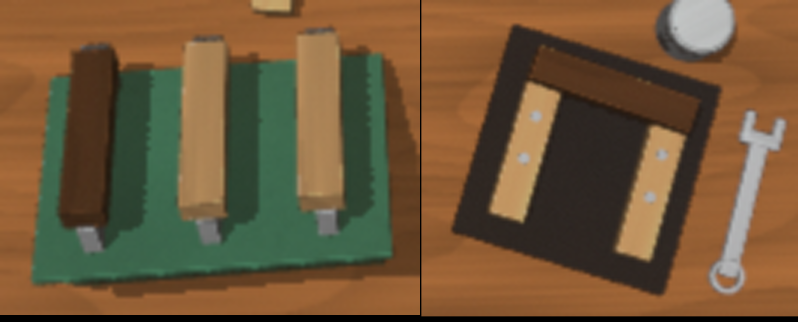

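The crop confirms it: dark slat on the left rail, light ones on the middle and right rails. The laid dark slat is at the far end of the crib, and both bearer ends nearer the robot are free.

```bash
cat > m2.py <<'E'
from h import *
np.set_printoptions(precision=4,suppress=True)
s=sense(); T=Ro.from_rotvec(s['ee_rot']).as_matrix(); print('tool axes cols\n',T)
c=calibration('wrist'); R=np.array(c['R']); C=-R.T@np.array(c['t']); print('wrist cam in tool',T.T@(C-s['eef_pos']),'\ncam axes in tool\n',T.T@R.T, c['fx'],c['k1'])
p,d,c=load('t0'); W=cloud(d,c); hsv=cv2.cvtColor(p,cv2.COLOR_RGB2HSV)
# slat tops on rack: plane fit
for n,(u0,u1,v0,v1) in dict(dark=(160,180,170,226),mid=(195,213,168,224),right=(227,246,165,222)).items():
    Q=W[v0:v1,u0:u1].reshape(-1,3); 
    # robust: plane z=ax+by+c
    from scipy.optimize import least_squares
    zc=Q[:,2]; k=zc>.055; Q=Q[k]
    f=lambda q:q[0]*(Q[:,0]-.58)+q[1]*(Q[:,1]-.2)+q[2]-Q[:,2]
    r=least_squares(f,[-.577,0,.11],loss='soft_l1',f_scale=.002)
    I=Q[abs(f(r.x))<.005]
    q=cv2.minAreaRect((I[:,:2]*1000).astype(np.float32))
    print(n,r.x,len(I),'tilt',np.degrees(np.arctan(np.hypot(*r.x[:2]))),'dir',np.degrees(np.arctan2(r.x[1],r.x[0])),q,'cen',I.mean(0))
E
python3 m2.py
```

```text
tool axes cols
 [[-0.0007  0.4204 -0.9073]
 [ 0.0012 -0.9073 -0.4204]
 [-1.     -0.0014  0.0001]]
wrist cam in tool [-0.1426 -0.0013 -0.0737] 
cam axes in tool
 [[ 0.0017 -0.2934  0.956 ]
 [ 1.      0.002  -0.0012]
 [-0.0015  0.956   0.2934]] 362.10303478603913 -0.005900645366925333
dark [-0.5263 -0.089   0.121 ] 532 tilt 28.0938995619484 dir -170.40567708281858 ((582.9552612304688, 293.6004943847656), (135.3968048095703, 33.66191482543945), 2.9349889755249023) cen [0.5857 0.2927 0.1108]
mid [-0.5392  0.0375  0.115 ] 553 tilt 28.389527331461746 dir 176.01822279122928 ((589.4586181640625, 209.29666137695312), (137.56744384765625, 32.49842071533203), 3.095346212387085) cen [0.59   0.2094 0.1109]
right [-0.5273 -0.1747  0.1041] 506 tilt 29.050317750993308 dir -161.66338812859078 ((592.91796875, 124.60629272460938), (139.50660705566406, 31.0095157623291), 2.1761221885681152) cen [0.5928 0.1242 0.1117]
```

Request:
jog_arm(
  series="-2 -21 -32 0 0;-4 -42 -64 0 0;-8 -63 -96 0 0;-10 -84 -128 0 0;-12 -105 -160 0 0;-14 -126 -192 0 0;-16 -147 -224 0 0;-18 -168 -256 0 0;-19 -189 -288 0 0;-20 -210 -320 0 0",
)

```text
time_s: 0.93
eef_pos: [0.5074, -0.3311, 0.2512]
ee_rot: [1.981, 0.437, -1.982]
contact_force: [-0.5, -0.2, -0.3]
finger_gap: 0.0854
```

Request:
jog_arm(
  series="0 -20 -30 0 0;0 -40 -60 0 0;0 -58 -88 0 0;0 -67 -102 0 0;0 -67 -102 0 0;0 -67 -102 0 0",
)

```text
time_s: 1.43
eef_pos: [0.5714, -0.228, 0.2509]
ee_rot: [1.979, 0.439, -1.981]
contact_force: [-1.0, -1.2, 0.5]
finger_gap: 0.0856
```

```bash
python3 - <<'E'
from h import *
p,d,c=snap('wrist','w0'); s=sense(); print(s['time_s'],s['eef_pos'],s['ee_rot'])
E
```

```text
1.4833 [ 0.57075161 -0.22945924  0.25093006] [ 1.98024033  0.43675394 -1.98233944]
```

View pics/w0.png

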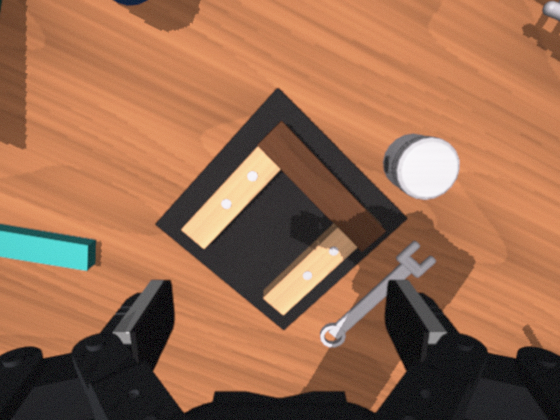

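The wrist view shows the crib clearly. Board corners (279,88), (157,224), (406,218), (284,329); free bearer ends at (182,231)/(204,249) and (263,294)/(283,314); laid slat corners (283,122), (258,148), (385,228), (355,248).

```bash
cat > fit.py <<'E'
from h import *
from scipy.optimize import least_squares
np.set_printoptions(precision=4,suppress=True)
def proj(c,X):
    q=X@np.array(c['R']).T+np.array(c['t']).ravel(); x=q[:,:2]/q[:,2:]; x=x*(1+float(c['k1'])*(x**2).sum(1,keepdims=True))
    return x*[float(c['fx']),float(c['fy'])]+[float(c['cx']),float(c['cy'])]
def fit(c,px,L,x0):
    "planar pose x,y,yaw of local points L (mm) seen at px"
    L=np.array(L,float)/1000
    def W(q): a=Ro.from_euler('z',q[2]).as_matrix(); return L@a.T+[q[0],q[1],0]
    r=least_squares(lambda q:(proj(c,W(q))-px).ravel(),x0,loss='soft_l1',f_scale=1.5)
    return r.x,(proj(c,W(r.x))-px)
def sub(p,px,w=4):
    g=cv2.GaussianBlur(cv2.cvtColor(p,cv2.COLOR_RGB2GRAY),(3,3),0)
    return cv2.cornerSubPix(g,np.array(px,np.float32).reshape(-1,1,2),(w,w),(-1,-1),(3,50,.01)).reshape(-1,2)
E
cat > m3.py <<'E'
from fit import *
p,d,c=load('w0')
px=np.array([(279,88),(157,224),(406,218),(284,329),(182,231),(204,249),(263,294),(283,314)],float)
# board: top=+x,+y ; left=-x,+y ; right=+x,-y ; bottom=-x,-y
L=[(100,100,12),(-100,100,12),(100,-100,12),(-100,-100,12),(-75,75,32),(-75,43,32),(-75,-43,32),(-75,-75,32)]
s=sub(p,px); print('moved',np.round(s-px,1).tolist())
for P in (px,s):
    q,e=fit(c,P,L,[.535,-.245,-.35]); print(q[:2],np.degrees(q[2]),'res',np.round(e,1).tolist())
lp=np.array([(283,122),(258,148),(385,228),(355,248)],float); s=sub(p,lp)
for P in (lp,s):
    r,e=fit(c,P,[(16,75,52),(-16,75,52),(16,-75,52),(-16,-75,52)],[.59,-.26,-.35]); a=Ro.from_euler('z',-q[2]).as_matrix()
    print('laid',r[:2],np.degrees(r[2]),'in board',(a@[r[0]-q[0],r[1]-q[1],0]),np.round(e,1).tolist())
D=cloud(d,c); print('depth-check z',[np.round(np.median(D[v-2:v+3,u-2:u+3].reshape(-1,3),0),4) for u,v in [(215,180+30),(320,175),(275,230)]])
E
python3 m3.py
```

```text
moved [[-1.7, -0.8], [-2.6, -0.3], [-0.8, -3.1], [-0.6, 1.0], [-1.4, -1.5], [-0.5, -0.3], [-0.4, 3.9], [-0.1, 1.0]]
[ 0.5269 -0.2496] -18.53595259769956 res [[-0.6, -2.3], [-2.7, 0.0], [3.6, 0.3], [0.1, 2.2], [-0.7, -1.8], [0.5, -0.3], [0.1, 3.8], [0.7, 1.0]]
[ 0.5268 -0.2484] -18.287155975445685 res [[-0.7, -1.9], [-1.0, 0.5], [3.4, 2.6], [0.3, 1.0], [-0.3, -0.2], [0.1, -0.0], [-0.1, -0.3], [0.2, -0.3]]
laid [ 0.5843 -0.2673] -20.47019361897151 in board [0.0606 0.0001 0.    ] [[-1.8, -1.2], [-1.4, -2.3], [1.1, 3.5], [6.8, 4.3]]
laid [ 0.5852 -0.2662] -20.167642446107426 in board [0.0611 0.0015 0.    ] [[-1.2, -1.4], [-1.4, -1.2], [0.8, 2.0], [4.8, 3.6]]
depth-check z [array([ 0.5147, -0.1789,  0.0322]), array([ 0.596 , -0.2575,  0.0518]), array([ 0.5145, -0.2473,  0.0116])]
```

Request:
jog_arm(
  series="0 -37 -18 1 0;0 -74 -36 2 0;0 -111 -54 3 0;0 -148 -72 4 0;0 -185 -90 4.4 0;0 -222 -108 4.4 0;0 -259 -126 4.4 0;0 -296 -144 4.4 0;0 -333 -162 4.4 0;0 -370 -180 4.4 0",
)

```text
time_s: 2.32
eef_pos: [0.5791, 0.182, 0.2514]
ee_rot: [2.197, 0.051, -2.197]
contact_force: [1.1, -0.0, -1.2]
finger_gap: 0.0854
```

```bash
cat > to.py <<'E'
# usage: to.py x y z [yawdeg of tool y] -> shift in tool mm and turn units
import sys; from h import *
a=list(map(float,sys.argv[1:])); s=sense(); T=Ro.from_rotvec(s['ee_rot']).as_matrix()
print('t',s['time_s'],'pos',np.round(s['eef_pos'],4),'yaw_y',round(np.degrees(np.arctan2(T[1,1],T[0,1])),2),'F',np.round(s['contact_force'],1),'gap',round(float(s['finger_gap']),4))
if len(a)>2: print('shift',np.round(T.T@(np.array(a[:3])-s['eef_pos'])*1000,1))
if len(a)>3:
    y=np.array([np.cos(np.radians(a[3])),np.sin(np.radians(a[3])),0]); print('turn',round(np.degrees(np.arctan2(y@T[:,2],y@T[:,1]))/5,2))
E
python3 to.py .58 .292 .25 -87.3
```

```text
t 2.3167 pos [0.5791 0.182  0.2514] yaw_y -87.31 F [ 1.1 -0.  -1.2] gap 0.0854
shift [   1.3 -109.8   -6. ]
turn -0.0
```

```bash
python3 - <<'E'
from h import *
snap('wrist','w1')
E
```

```text
(no output)
```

View pics/w1.png

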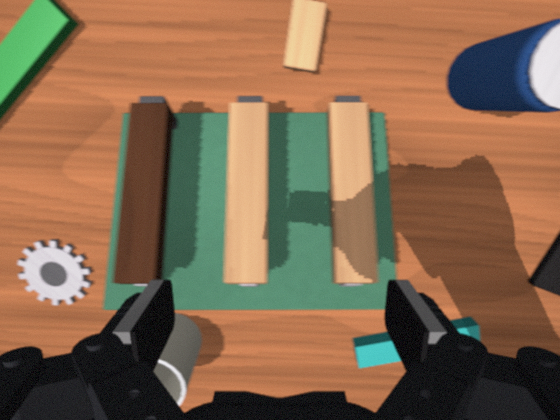

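Wrist view: top-face corners are dark (131,103), (169,103), (155,282), (115,282); middle light (231,102), (269,102), (268,283), (224,283); right light (330,102), (367,102), (377,282), (334,282).

```bash
cat > m4.py <<'E'
from fit import *
p,d,c=load('w1'); D=cloud(d,c)
S=dict(dark=[(131,103),(169,103),(155,282),(115,282)],mid=[(231,102),(269,102),(268,283),(224,283)],right=[(330,102),(367,102),(377,282),(334,282)])
# local: x downhill (away), y left; low end = image top
L=np.array([(75,16,10),(75,-16,10),(-75,-16,10),(-75,16,10)])/1000
t=np.radians(30)
for n,P in S.items():
    P=np.array(P,float)
    def W(q): return Ro.from_euler('ZY',[q[3],t]).apply(L)+q[:3]
    r=least_squares(lambda q:(proj(c,W(q))-P).ravel(),[.58,.2,.1,.04])
    m=P.mean(0); z=np.median(D[int(m[1])-6:int(m[1])+7,int(m[0])-8:int(m[0])+9].reshape(-1,3),0)
    print(n,'centre',r.x[:3],'yaw',np.degrees(r.x[3]),'rms px',np.sqrt((r.fun**2).mean()),'top mid by depth',z,'-> centre',z-.01*Ro.from_euler('ZY',[r.x[3],t]).apply([0,0,1]))
E
python3 m4.py
```

```text
dark centre [0.5785 0.2929 0.1002] yaw 3.060800892004115 rms px 0.5347554524957039 top mid by depth [0.5809 0.2921 0.1141] -> centre [0.5759 0.2918 0.1055]
mid centre [0.5835 0.208  0.1036] yaw 2.682880840008001 rms px 0.32107442547286885 top mid by depth [0.585  0.2079 0.1142] -> centre [0.58   0.2077 0.1056]
right centre [0.5874 0.1253 0.1017] yaw 2.3186216702681213 rms px 0.2683974001744311 top mid by depth [0.589  0.1257 0.114 ] -> centre [0.584  0.1255 0.1053]
```

Request:
jog_arm(
  series="0 -37 -1 0 0;0 -74 -2 0 0;0 -110.5 -3 0 0;20 -110.5 -3 0 0;55 -110.5 -3 0 0;90 -110.5 -3 0 0;120 -110.5 -3 0 0;140 -110.5 -3 0 0;140 -110.5 -3 0 0;140 -110.5 -3 0 0",
  newtons=25,
)

```text
time_s: 3.2
eef_pos: [0.5768, 0.2908, 0.1106]
ee_rot: [2.194, 0.051, -2.198]
contact_force: [-0.5, -0.3, 0.1]
finger_gap: 0.0851
```

```bash
python3 to.py .577 .2925 .092 -87.1
```

```text
t 3.2 pos [0.5768 0.2908 0.1106] yaw_y -87.26 F [-0.5 -0.3  0.1] gap 0.0851
shift [18.6 -1.7 -0.4]
turn -0.03
```

Request:
jog_arm(
  series="9 -1 0 0 0;18.5 -1.7 0 0 0;18.5 -1.7 0 0 0.3;18.5 -1.7 0 0 0.6;18.5 -1.7 0 0 1;18.5 -1.7 0 0 1;18.5 -1.7 0 0 1;18.5 -1.7 0 0 1;18.5 -1.7 0 0 1;18.5 -1.7 0 0 1",
  newtons=25,
)

```text
time_s: 4.03
eef_pos: [0.5767, 0.2945, 0.0934]
ee_rot: [2.197, 0.055, -2.196]
contact_force: [-0.6, -1.6, 5.5]
finger_gap: 0.0321
```

Request:
jog_arm(
  series="-10 0 0 0 1;-40 0 0 0 1;-80 0 0 0 1;-120 0 0 0 1;-148 20 5 0 1;-148 58 14 0 1;-148 96 22 0 1;-148 134 30 0 1;-148 172 38 0 1;-148 210 45 0 1",
)

```text
time_s: 4.87
eef_pos: [0.541, 0.0809, 0.2414]
ee_rot: [2.196, 0.055, -2.196]
contact_force: [1.0, -0.7, 0.3]
finger_gap: 0.0319
```

Request:
jog_arm(
  series="0 38 7 0 1;0 76 14 0 1;20 105 17 0 1;50 112 17 0 1;80 112 17 0 1;100 112 17 0 1;110 112 17 0 1;110 112 17 0 1",
)

```text
time_s: 5.53
eef_pos: [0.5295, -0.0301, 0.1293]
ee_rot: [2.192, 0.055, -2.2]
contact_force: [-0.1, -0.5, -0.2]
finger_gap: 0.0318
```

```bash
python3 to.py .53 -.03 .01; python3 - <<'E'
from h import *
snap('wrist','w2')
E
```

```text
t 5.5333 pos [ 0.5295 -0.0301  0.1293] yaw_y -87.13 F [-0.1 -0.5 -0.2] gap 0.0318
shift [ 1.193e+02 -1.000e-01 -9.000e-01]
```

View pics/w2.png

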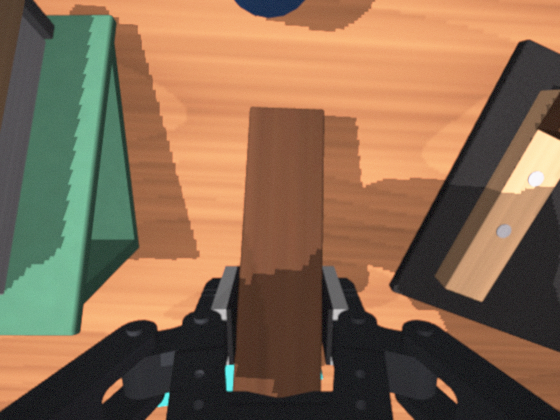

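The slat is held, low end forward, at (285,110)–(285,390). Turquoise bar glimpsed at (225,375), so I'll check its clearance.

```bash
python3 - <<'E'
from h import *
p,d,c=load('t0');print(np.round(pts(d,c,[(262,277),(285,272),(310,266),(285,265),(285,260)]),3))
E
```

```text
[[ 0.373  0.066  0.017]
 [ 0.385  0.004  0.023]
 [ 0.4   -0.064  0.024]
 [ 0.404  0.003  0.   ]
 [ 0.417  0.003  0.001]]
```

Request:
jog_arm(
  series="30 0 0 0 1;60 0 0 0 1;80 0 0 0 1;84 0 0 0 1;88 0 0 0 1;92 0 0 0 1;96 0 0 0 1;96 0 0 0 1",
  newtons=20,
)

```text
time_s: 6.25
eef_pos: [0.5311, -0.0302, 0.0354]
ee_rot: [2.198, 0.055, -2.195]
contact_force: [0.6, -0.2, 0.4]
finger_gap: 0.032
```

Request:
jog_arm(
  series="4 0 0 0 1;7 0 0 0 1;10 0 0 0 1;13 0 0 0 1;16 0 0 0 1;19 0 0 0 1;21 0 0 0 1;21 0 0 0 1",
)

```text
time_s: 6.92
eef_pos: [0.5305, -0.0302, 0.0132]
ee_rot: [2.196, 0.055, -2.197]
contact_force: [-1.4, -0.4, 1.2]
finger_gap: 0.0317
```

Request:
jog_arm(
  series="2 0 0 0 1;4 0 0 0 1;6 0 0 0 1;8 0 0 0 1;8 0 0 0 1",
)

```text
time_s: 7.33
eef_pos: [0.5305, -0.0302, 0.0054]
ee_rot: [2.196, 0.055, -2.196]
contact_force: [-1.7, -0.7, 1.8]
finger_gap: 0.0314
```

Request:
jog_arm(
  series="2 0 0 0 1;3 0 0 0 1;4 0 0 0 1;4 0 0 0 1",
)

```text
time_s: 7.67
eef_pos: [0.5305, -0.0302, 0.0016]
ee_rot: [2.196, 0.055, -2.196]
contact_force: [-1.2, 0.4, 2.5]
finger_gap: 0.0316
```

Request:
jog_arm(
  series="1 0 0 0 1;2 0 0 0 1;3 0 0 0 1;3 0 0 0 1",
)

```text
time_s: 8.0
eef_pos: [0.5306, -0.0302, -0.0005]
ee_rot: [2.197, 0.055, -2.196]
contact_force: [-2.5, 0.0, 14.6]
finger_gap: 0.0317
```

```bash
python3 to.py; python3 - <<'E'
from h import *
snap('wrist','w3')
E
```

```text
t 8.0 pos [ 5.306e-01 -3.020e-02 -5.000e-04] yaw_y -87.14 F [-2.5  0.  14.6] gap 0.0317
```

View pics/w3.png

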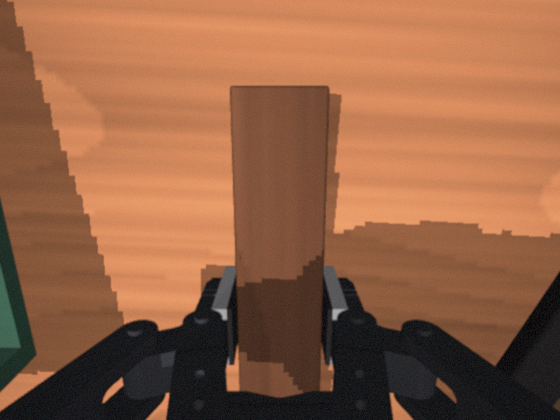

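The slat now looks level: its forward end is at rows 87, between (231,87) and (328,87). I'll check tilt and centre by depth.

```bash
cat > tilt.py <<'E'
import sys; from fit import *
f=sys.argv[1]; u0,u1,v0,v1=map(int,sys.argv[2:6]); p,d,c=load(f); D=cloud(d,c)
Q=D[v0:v1,u0:u1].reshape(-1,3); A=np.c_[Q[:,:2]-Q[:,:2].mean(0),np.ones(len(Q))]
x=np.linalg.lstsq(A,Q[:,2],rcond=None)[0]; print('slope deg x,y',np.degrees(np.arctan(x[:2])),'z',x[2],'resid',np.std(A@x-Q[:,2]))
E
python3 tilt.py w3 240 320 95 245
python3 - <<'E'
from fit import *
p,d,c=load('w3')
# rays of the forward edge at slat-top z=.020
for uv in [(231,87),(328,87)]:
    r=least_squares(lambda q:(proj(c,np.array([[q[0],q[1],.020]]))-uv).ravel(),[.55,0]); print(uv,r.x)
E
```

```text
slope deg x,y [-0.0744 -0.0051] z 0.021712460790628375 resid 0.007531147517160922
(231, 87) [ 0.6083 -0.01  ]
(328, 87) [ 0.6099 -0.0409]
```

Request:
jog_arm(
  series="-10 0 0 0 1;-40 0 0 0 1;-75 10 5 -1.3 1;-100 35 13 -2.7 1;-100 65 24 -4.1 1;-100 95 35 -5.5 1;-100 125 46 -6.9 1;-100 155 57 -8.3 1;-100 180 66 -9.7 1;-100 200 71 -11.1 1",
  newtons=40,
)

```text
time_s: 8.88
eef_pos: [0.4682, -0.2362, 0.099]
ee_rot: [1.6, 0.897, -1.601]
contact_force: [0.4, 0.0, -0.5]
finger_gap: 0.0316
```

Request:
jog_arm(
  series="0 0 0 -1.4 1;0 0 0 -2.65 1;0 0 0 -2.65 1;0 0 0 -2.65 1",
)

```text
time_s: 9.22
eef_pos: [0.4696, -0.2338, 0.0989]
ee_rot: [1.445, 1.038, -1.444]
contact_force: [0.2, -0.7, -0.6]
finger_gap: 0.0312
```

```bash
python3 to.py .4696 -.2336 .0325 -18.35; python3 - <<'E'
from h import *
snap('wrist','w4')
E
```

```text
t 9.2167 pos [ 0.4696 -0.2338  0.0989] yaw_y -18.62 F [ 0.2 -0.7 -0.6] gap 0.0312
shift [66.4 -0.  -0.1]
turn -0.05
```

View pics/w4.png

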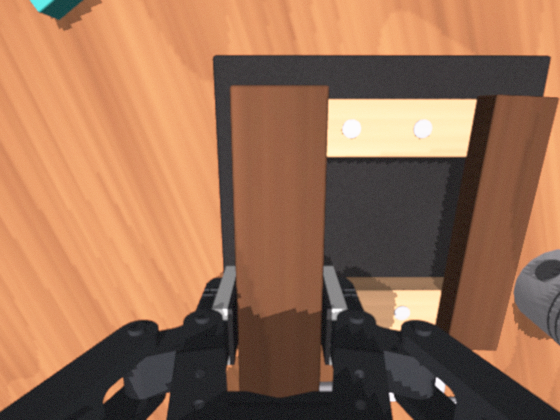

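View shows the held slat over the free end; board corners (215,56), (549,57), +y bearer edges at rows 98 and 157, laid slat's end (497,97)–(556,98).

```bash
cat > chk.py <<'E'
from fit import *
p,d,c=load('w4'); B=np.array([.5268,-.2487]); yaw=np.radians(-18.35)
def ray(uv,z):
    return least_squares(lambda q:(proj(c,np.array([[q[0],q[1],z]]))-uv).ravel(),[.5,-.2]).x
def b(uv,z): 
    w=ray(uv,z)-B; return np.round(np.array([[np.cos(yaw),np.sin(yaw)],[-np.sin(yaw),np.cos(yaw)]])@w*1000,1)
for n,uv,z in [('board -100,100',(215,56),.012),('board 100,100',(549,57),.012),('bearer y75',(400,98.5),.032),('bearer y75',(340,98.5),.032),('bearer y43',(400,157),.032),('bearer y43',(340,157),.032),('inner y-43',(400,277),.032),('laid tl',(497,97),.052),('laid tr',(556,98),.052),('held tl',(231.5,87),.1195),('held tr',(328,87),.1195),('board left x-100',(219,150),.012),('laid bl',(482,349),.052)]:
    print(n,b(np.array(uv,float),z))
m=cv2.cvtColor(p,cv2.COLOR_RGB2GRAY); print(np.round(m[85:170:1,400],0).tolist())
E
python3 chk.py
```

```text
board -100,100 [-98.1  99. ]
board 100,100 [97.7 98.1]
bearer y75 [ 5.9 74.7]
bearer y75 [-27.1  74.8]
bearer y43 [ 8.9 42.6]
bearer y43 [-25.7  42.7]
inner y-43 [ 16.1 -33.7]
laid tl [47.9 75. ]
laid tr [77.6 74.5]
held tl [-75.7  76.9]
held tr [-45.   76.8]
board left x-100 [-98.5  44.6]
laid bl [ 64.2 -73. ]
[61, 65, 63, 61, 60, 63, 67, 60, 59, 57, 62, 64, 62, 105, 186, 231, 236, 235, 234, 236, 235, 236, 236, 237, 237, 237, 238, 238, 240, 240, 240, 241, 240, 240, 237, 237, 236, 237, 236, 236, 239, 238, 239, 240, 240, 239, 239, 240, 239, 239, 239, 239, 237, 237, 237, 236, 236, 237, 239, 239, 238, 240, 239, 240, 241, 240, 240, 238, 235, 234, 224, 178, 98, 44, 43, 38, 43, 43, 52, 60, 60, 61, 59, 61, 62]
```

Request:
jog_arm(
  series="20 1 1.5 -0.05 1;45 1 1.5 -0.05 1;58 1 1.5 -0.05 1;62 1 1.5 -0.05 1;64 1 1.5 -0.05 1;65 1 1.5 -0.05 1;66 1 1.5 -0.05 1;66 1 1.5 -0.05 1",
)

```text
time_s: 9.93
eef_pos: [0.4704, -0.2354, 0.0334]
ee_rot: [1.439, 1.041, -1.438]
contact_force: [-0.6, -0.3, -0.9]
finger_gap: 0.0311
```

```bash
python3 to.py .4696 -.2336 .032 -18.35
```

```text
t 9.9333 pos [ 0.4704 -0.2354  0.0334] yaw_y -18.17 F [-0.6 -0.3 -0.9] gap 0.0311
shift [ 1.4 -1.3 -1.4]
turn 0.04
```

Request:
jog_arm(
  series="0.7 0 0 0 1;1.4 0 0 0 1;1.4 0 0 0 1",
)

```text
time_s: 10.18
eef_pos: [0.4703, -0.2355, 0.0317]
ee_rot: [1.439, 1.041, -1.438]
contact_force: [-0.6, 0.4, 2.0]
finger_gap: 0.0313
```

Request:
jog_arm(
  series="0.7 0 0 0 1;1 0 0 0 1;1 0 0 0 1",
)

```text
time_s: 10.43
eef_pos: [0.4702, -0.2357, 0.0306]
ee_rot: [1.439, 1.041, -1.439]
contact_force: [-0.8, -2.5, 4.2]
finger_gap: 0.0311
```

Request:
jog_arm(
  series="0 0 0 0 0.55;0 0 0 0 0.4;0 0 0 0 0.2;0 0 0 0 0;0 0 0 0 0;-20 0 0 0 0;-60 0 0 0 0;-100 0 0 0 0;-140 10 0 0 0;-180 30 0 0 0",
)

```text
time_s: 11.27
eef_pos: [0.4954, -0.2435, 0.2098]
ee_rot: [1.437, 1.044, -1.44]
contact_force: [1.2, -0.8, -2.4]
finger_gap: 0.0853
```

Request:
jog_arm(
  series="-10 20 0 0 0;-10 30 0 0 0;-10 30 0 0 0;-10 30 0 0 0",
)

```text
time_s: 11.6
eef_pos: [0.5247, -0.2532, 0.2161]
ee_rot: [1.438, 1.045, -1.44]
contact_force: [-1.6, 0.4, 0.2]
finger_gap: 0.0855
```

```bash
python3 - <<'E'
from h import *
p,d,c=snap('wrist','w5'); print(sense()['eef_pos'])
cv2.imwrite('pics/w5c.png',cv2.resize(p[60:360,130:530],None,fx=2,fy=2,interpolation=2)[:,:,::-1])
E
```

```text
[ 0.52407227 -0.25292632  0.21580099]
```

View pics/w5c.png

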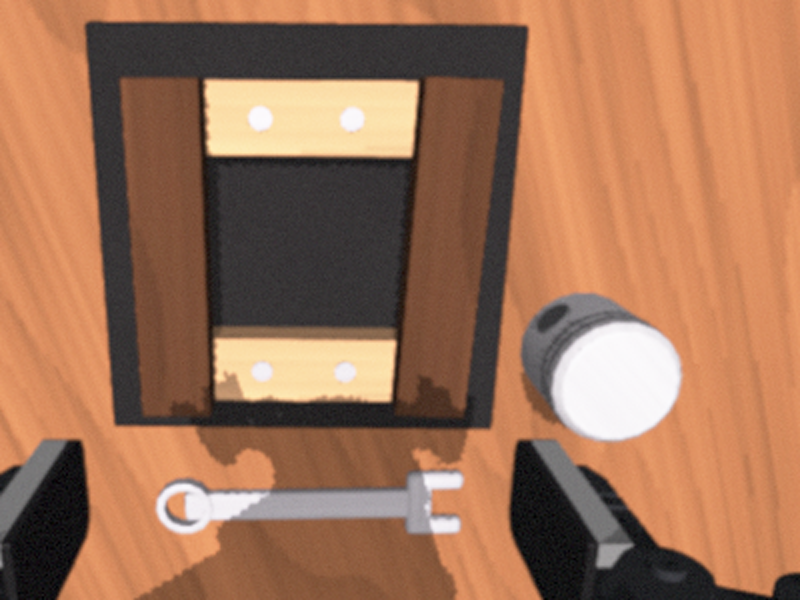

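Picture w5c: both dark slats lie parallel, level with each other; placed slat at (120,78)–(211,416), laid one at (425,78)–(467,418).

```bash
cat > m5.py <<'E'
from fit import *
p,d,c=load('w5'); C=lambda P:np.array(P,float)/2+[130,60]
L=[(16,75,52),(-16,75,52),(16,-75,52),(-16,-75,52)]
bd,e=fit(c,C([(88,23),(526,26),(492,427),(114,424)]),[(-100,100,12),(100,100,12),(100,-100,12),(-100,-100,12)],[.527,-.249,-.32]); print('board',bd[:2],np.degrees(bd[2]),np.round(e,1).tolist())
a=Ro.from_euler('z',-bd[2]).as_matrix()
for n,P in dict(placed=[(202,78),(120,78),(211,416),(143,418)],laid=[(503,80),(425,78),(467,418),(396,416)]).items():
    r,e=fit(c,C(P),L,[.5,-.25,-.32]); print(n,r[:2],np.degrees(r[2]),'board',a@[r[0]-bd[0],r[1]-bd[1],0]*1000,np.round(e,1).tolist())
D=cloud(d,c)
for u,v in [(165,150),(170,350),(460,150),(430,340)]:
    q=C([u,v]).astype(int); print(np.median(D[q[1]-3:q[1]+4,q[0]-3:q[0]+4].reshape(-1,3),0))
E
python3 m5.py
```

```text
board [ 0.5265 -0.2493] -18.444518425944352 [[-2.4, -0.9], [2.4, -0.8], [0.4, 2.1], [-0.4, 2.1]]
placed [ 0.4708 -0.2302] -18.334336605596004 board [-58.8334   0.4984   0.    ] [[-0.8, -0.0], [0.6, -0.2], [0.3, 0.8], [-0.2, -0.4]]
laid [ 0.585  -0.2676] -19.977659849060462 board [61.2858  1.1823  0.    ] [[0.3, -0.2], [-0.3, -0.6], [-0.5, 0.6], [0.5, 0.4]]
[ 0.4856 -0.1861  0.0524]
[ 0.4559 -0.2695  0.0517]
[ 0.6021 -0.2242  0.052 ]
[ 0.5686 -0.301   0.0516]
```

```bash
python3 to.py .586 .126 .215 -87.3
```

```text
t 11.65 pos [ 0.5241 -0.2529  0.2158] yaw_y -18.13 F [ 0.2 -0.4 -0.1] gap 0.0853
shift [   1.   -59.  -379.4]
turn 13.83
```

Request:
jog_arm(
  series="-10 -6 -38 1.38 0;-10 -12 -76 2.76 0;-10 -18 -114 4.14 0;-10 -24 -152 5.52 0;-10 -30 -190 6.9 0;-10 -36 -228 8.28 0;-10 -42 -266 9.66 0;-10 -48 -304 11.04 0;-10 -54 -342 12.42 0;-10 -59 -379 13.8 0",
)

```text
time_s: 12.48
eef_pos: [0.5858, 0.1266, 0.2259]
ee_rot: [2.195, 0.047, -2.202]
contact_force: [0.1, -0.2, 0.5]
finger_gap: 0.0856
```

Request:
jog_arm(
  series="0 0 0 0 0;0 0 0 0 0",
)

```text
time_s: 12.65
eef_pos: [0.5859, 0.1281, 0.2259]
ee_rot: [2.189, 0.061, -2.196]
contact_force: [-0.0, -0.8, -0.3]
finger_gap: 0.0854
```

```bash
python3 to.py .586 .126 .092 -87.3
```

```text
t 12.65 pos [0.5859 0.1281 0.2259] yaw_y -86.8 F [-0.  -0.8 -0.3] gap 0.0854
shift [133.9   2.   -0.4]
turn 0.1
```

Request:
jog_arm(
  series="30 1.5 0 0.05 0;70 1.5 0 0.05 0;105 1.5 0 0.05 0;124 1.5 0 0.05 0;134 1.5 0 0.05 0;134 1.5 0 0.05 0.3;134 1.5 0 0.05 0.6;134 1.5 0 0.05 1;134 1.5 0 0.05 1;134 1.5 0 0.05 1",
  newtons=25,
)

```text
time_s: 13.48
eef_pos: [0.5886, 0.1235, 0.0952]
ee_rot: [2.201, 0.05, -2.196]
contact_force: [-0.5, -0.5, 4.6]
finger_gap: 0.0316
```

Request:
jog_arm(
  series="0 0 0 0 1;0 0 0 0 1;0 0 0 0 1",
)

```text
time_s: 13.73
eef_pos: [0.5886, 0.1234, 0.0952]
ee_rot: [2.201, 0.05, -2.196]
contact_force: [-1.0, -1.9, 7.8]
finger_gap: 0.0316
```

```bash
python3 to.py .53 -.03 .23
```

```text
t 13.7333 pos [0.5886 0.1234 0.0952] yaw_y -87.41 F [-1.  -1.9  7.8] gap 0.0316
shift [-135.   150.6   65.2]
```

Request:
jog_arm(
  series="-10 0 0 0 1;-40 0 0 0 1;-75 10 5 0 1;-75 45 20 0 1;-75 80 35 0 1;-75 115 50 0 1;-75 150 65 0 1;-50 150 65 0 1;-20 150 65 0 1;20 150 65 0 1",
)

```text
time_s: 14.57
eef_pos: [0.5316, -0.0306, 0.0758]
ee_rot: [2.207, 0.047, -2.193]
contact_force: [1.3, 0.2, -1.3]
finger_gap: 0.0315
```

Request:
jog_arm(
  series="25 0 0 0 1;33 0 0 0 1;37 0 0 0 1;41 0 0 0 1;45 0 0 0 1;49 0 0 0 1;53 0 0 0 1;57 0 0 0 1;61 0 0 0 1;64 0 0 0 1",
  newtons=20,
)

```text
time_s: 15.4
eef_pos: [0.5301, -0.0293, 0.0103]
ee_rot: [2.2, 0.05, -2.197]
contact_force: [-2.9, -0.4, 3.2]
finger_gap: 0.0318
```

Request:
jog_arm(
  series="2 0 0 0 1;4 0 0 0 1;6 0 0 0 1;8 0 0 0 1;9 0 0 0 1;9 0 0 0 1",
)

```text
time_s: 15.9
eef_pos: [0.5297, -0.0293, 0.0003]
ee_rot: [2.198, 0.05, -2.199]
contact_force: [-1.1, -0.0, 2.3]
finger_gap: 0.0314
```

Request:
jog_arm(
  series="1 0 0 0 1;2 0 0 0 1;2 0 0 0 1",
)

```text
time_s: 16.15
eef_pos: [0.5298, -0.0293, -0.0005]
ee_rot: [2.199, 0.05, -2.197]
contact_force: [-3.3, 0.2, 17.3]
finger_gap: 0.0312
```

```bash
python3 to.py; python3 - <<'E'
from h import *
snap('wrist','w6')
E
python3 tilt.py w6 245 315 100 240
```

```text
t 16.15 pos [ 5.298e-01 -2.930e-02 -5.000e-04] yaw_y -87.39 F [-3.3  0.2 17.3] gap 0.0312
slope deg x,y [2.9654 0.2665] z 0.02074930415029709 resid 0.00805580656293541
```

```bash
cat > tilt2.py <<'E'
import sys; from fit import *
f=sys.argv[1]; p,d,c=load(f); D=cloud(d,c); r=np.abs
for v in range(75,245,12): 
    q=D[v:v+12,250:310].reshape(-1,3); q=q[np.isfinite(q).all(1)&(q[:,2]>-.02)&(q[:,2]<.2)]; m=np.median(q,0); print(v,len(q),np.round(m,4), end=' | ')
g=cv2.GaussianBlur(cv2.cvtColor(p,cv2.COLOR_RGB2GRAY),(3,3),0).astype(int)
print('\ncol edges row140',[(u,int(g[140,u+1]-g[140,u-1])) for u in range(200,360) if abs(g[140,u+1]-g[140,u-1])>14])
print('row edges col280',[(v,int(g[v+1,280]-g[v-1,280])) for v in range(60,120) if abs(g[v+1,280]-g[v-1,280])>14])
E
python3 tilt2.py w6; python3 tilt2.py w3 | tail -2
```

```text
75 720 [ 0.6115 -0.0248  0.0001] | 87 720 [ 0.6073 -0.025   0.0006] | 99 720 [ 0.603  -0.0252  0.0201] | 111 720 [ 0.5993 -0.0252  0.0201] | 123 720 [ 0.5955 -0.0253  0.0201] | 135 720 [ 0.5916 -0.0255  0.0201] | 147 720 [ 0.5877 -0.0257  0.0201] | 159 720 [ 0.5837 -0.0259  0.0202] | 171 720 [ 0.5796 -0.0261  0.0202] | 183 720 [ 0.5754 -0.0263  0.0202] | 195 720 [ 0.5712 -0.0265  0.0203] | 207 720 [ 0.5669 -0.0267  0.0204] | 219 720 [ 0.5624 -0.0269  0.0203] | 231 720 [ 0.5578 -0.0271  0.0204] | 243 720 [ 0.5532 -0.0273  0.0204] | 
col edges row140 [(231, 32), (232, 46), (233, 38), (234, 18), (324, -18), (325, -44), (326, -60), (327, -52), (328, -28), (338, 24), (339, 34), (340, 24)]
row edges col280 [(94, 23), (95, 35), (96, 32), (97, 20)]
col edges row140 [(230, -34), (231, -40), (232, -22), (327, 15), (328, 19), (336, 26), (337, 41), (338, 32)]
row edges col280 [(84, -33), (85, -50), (86, -35)]
```

```bash
cat > end.py <<'E'
# end.py file row z : forward end of held slat in tool coords; 
import sys; from fit import *
f,row,dz=sys.argv[1],float(sys.argv[2]),float(sys.argv[3]); p,d,c=load(f)
R=np.array(c['R']); C=-R.T@np.array(c['t'])
Tr=np.array([[.0017,-.2934,.956],[1,.002,-.0012],[-.0015,.956,.2934]]); T=R.T@Tr.T; tcp=C-T@[-.1426,-.0013,-.0737]
for u in (232,279.5,327):
    w=least_squares(lambda q:(proj(c,np.array([[q[0],q[1],dz]]))-[u,row]).ravel(),[.55,-.03]).x
    print(u,'tool mm',np.round(T.T@(np.r_[w,dz]-tcp)*1000,1),'tcp',np.round(tcp,4))
E
python3 end.py w6 95.5 .02; python3 end.py w3 86 .02
python3 - <<'E'
import numpy as np
B=np.array([.5267,-.2490]);y=np.radians(-18.4)
for s in (1,-1): print(B+59*s/1000*np.array([-np.sin(y),np.cos(y)]))
E
```

```text
232 tool mm [-20.4 -16.6 -76.6] tcp [ 0.5293 -0.0299 -0.0004]
279.5 tool mm [-20.4  -1.4 -76.6] tcp [ 0.5293 -0.0299 -0.0004]
327 tool mm [-20.4  13.8 -76.6] tcp [ 0.5293 -0.0299 -0.0004]
232 tool mm [-20.4 -16.5 -79.4] tcp [ 0.5301 -0.0308 -0.0004]
279.5 tool mm [-20.4  -1.4 -79.5] tcp [ 0.5301 -0.0308 -0.0004]
327 tool mm [-20.4  13.7 -79.5] tcp [ 0.5301 -0.0308 -0.0004]
[ 0.54532329 -0.19301632]
[ 0.50807671 -0.30498368]
```

```bash
python3 to.py .5055 -.3052 .11 -108.4
```

```text
t 16.2 pos [ 5.298e-01 -2.930e-02 -5.000e-04] yaw_y -87.39 F [-3.6  0.6 16.8] gap 0.0312
shift [-110.4  274.6   36.7]
turn 4.2
```

Request:
jog_arm(
  series="-10 0 0 0 1;-50 0 0 0 1;-85 15 2 0.5 1;-110 45 6 1 1;-110 83 11 1.5 1;-110 121 16 2 1;-110 159 21 2.5 1;-110 197 26 3 1;-110 235 31 3.6 1;-110 273 36.5 4.2 1",
  newtons=40,
)

```text
time_s: 17.03
eef_pos: [0.5055, -0.3057, 0.109]
ee_rot: [-2.047, 0.334, 2.046]
contact_force: [0.4, 0.9, -1.0]
finger_gap: 0.0316
```

Request:
jog_arm(
  series="0 1 0 0 1;0 1 0 0 1;0 1 0 0 1;0 1 0 0 1",
)

```text
time_s: 17.37
eef_pos: [0.5057, -0.303, 0.1087]
ee_rot: [-2.049, 0.328, 2.049]
contact_force: [-0.5, 0.4, -0.2]
finger_gap: 0.0314
```

```bash
python3 to.py .5055 -.3052 .0525 -108.4;python3 - <<'E'
from h import *
p,d,c=snap('wrist','w7')
cv2.imwrite('pics/w7c.png',cv2.resize(p[40:390,80:480],None,fx=1.7,fy=1.7,interpolation=2)[:,:,::-1])
E
```

```text
t 17.3667 pos [ 0.5057 -0.303   0.1087] yaw_y -108.27 F [-0.5  0.4 -0.2] gap 0.0314
shift [56.2  2.2 -0.5]
turn 0.03
```

View pics/w7c.png

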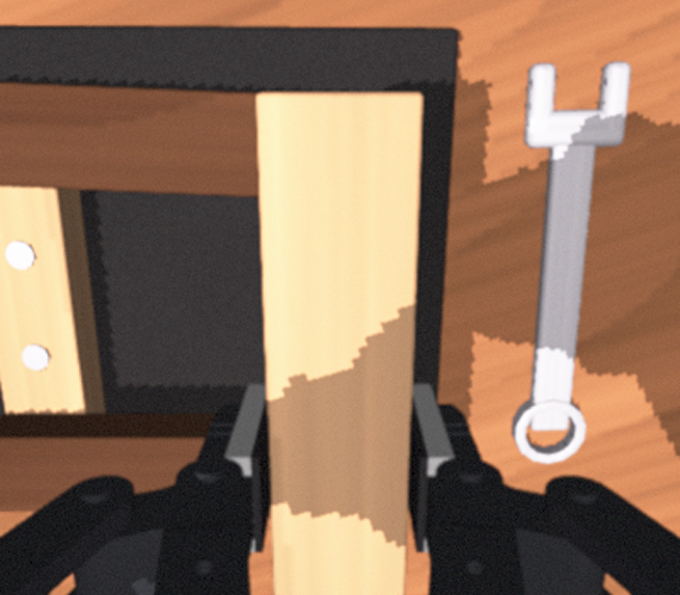

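Held light slat end at crop (256–422, 93), board's corner at (457,30). Checking against the board frame.

```bash
sed -e "s/'w4'/'w7'/" -e 's/B=.*;/B=np.array([.5267,-.2490]);/' -e 's/-18.35/-18.4/' -e '/^for n/,$d' chk.py > chk2.py; cat >> chk2.py <<'E'
C=lambda u,v:np.array([80+u/1.7,40+v/1.7])
for n,uv,z in [('corner 100,-100',(457,30),.012),('board y-100 line',(443,300),.012),('board x=100',(200,27),.012),('laid +edge',(200,92),.052),('laid -edge',(200,190),.052),('held l',(256,93),.1295),('held r',(422,93),.1295)]: print(n,b(C(*uv),z))
E
python3 chk2.py
```

```text
corner 100,-100 [ 97.8 -99.5]
board y-100 line [ -3.6 -99.9]
board x=100 [98.4 -7.3]
laid +edge [ 75.3 -14.6]
laid -edge [ 45.4 -12.7]
held l [ 73.2 -41.9]
held r [ 73.4 -73. ]
```

Request:
jog_arm(
  series="20 1.7 -0.7 0 1;40 1.7 -0.7 0 1;48 1.7 -0.7 0 1;52 1.7 -0.7 0 1;54 1.7 -0.7 0 1;55 1.7 -0.7 0 1;56 1.7 -0.7 0 1;56 1.7 -0.7 0 1",
)

```text
time_s: 18.08
eef_pos: [0.5058, -0.3065, 0.0532]
ee_rot: [-2.049, 0.332, 2.047]
contact_force: [0.0, 0.3, -0.8]
finger_gap: 0.0312
```

Request:
jog_arm(
  series="0.7 0 0 0 1;1.4 0 0 0 1;1.4 0 0 0 1",
)

```text
time_s: 18.33
eef_pos: [0.5058, -0.3067, 0.0517]
ee_rot: [-2.049, 0.332, 2.047]
contact_force: [-0.4, 0.5, 2.3]
finger_gap: 0.0311
```

Request:
jog_arm(
  series="-3 0 0 0 1;-3 -1.5 0 0 1;-3 -1.5 0 0 1;-3 -1.5 0 0 1",
)

```text
time_s: 18.67
eef_pos: [0.5059, -0.3049, 0.0543]
ee_rot: [-2.048, 0.331, 2.048]
contact_force: [-0.2, 0.2, -1.0]
finger_gap: 0.0311
```

Request:
jog_arm(
  series="1.5 0 0 0 1;3.5 0 0 0 1;3.5 0 0 0 1;3.5 0 0 0 1",
)

```text
time_s: 19.0
eef_pos: [0.5059, -0.3051, 0.0509]
ee_rot: [-2.048, 0.332, 2.048]
contact_force: [-1.7, 1.0, 6.0]
finger_gap: 0.0312
```

```bash
python3 to.py .5055 -.3052 .0525 -108.4
```

```text
t 19.0 pos [ 0.5059 -0.3051  0.0509] yaw_y -108.39 F [-1.7  1.   6. ] gap 0.0312
shift [-1.6  0.3  0.4]
turn 0.0
```

Spot on. Release, retreat, look numerically.

Request:
jog_arm(
  series="-0.5 0 0 0 0.55;-0.5 0 0 0 0.4;-0.5 0 0 0 0.2;-0.5 0 0 0 0;-0.5 0 0 0 0;-20 0 0 0 0;-60 0 0 0 0;-100 0 0 0 0;-140 -10 0 0 0;-165 -30 0 0 0",
)

```text
time_s: 19.83
eef_pos: [0.5153, -0.279, 0.2195]
ee_rot: [-2.05, 0.338, 2.043]
contact_force: [0.1, 0.9, 0.6]
finger_gap: 0.0852
```

Request:
jog_arm(
  series="0 -20 0 0 0;0 -20 0 0 0;0 -20 0 0 0;0 -20 0 0 0",
)

```text
time_s: 20.17
eef_pos: [0.5212, -0.2579, 0.2153]
ee_rot: [-2.047, 0.332, 2.049]
contact_force: [0.9, -0.3, 0.6]
finger_gap: 0.0855
```

```bash
python3 to.py .582 .2085 .22 -87.3;python3 - <<'E'
from h import *
p,d,c=snap('wrist','w8')
cv2.imwrite('pics/w8c.png',cv2.resize(p[20:320,80:480],None,fx=2,fy=2,interpolation=2)[:,:,::-1])
E
```

```text
t 20.1667 pos [ 0.5212 -0.2579  0.2153] yaw_y -108.39 F [ 0.9 -0.3  0.6] gap 0.0855
shift [  -4.9 -461.8   89.5]
turn -4.22
```

View pics/w8c.png

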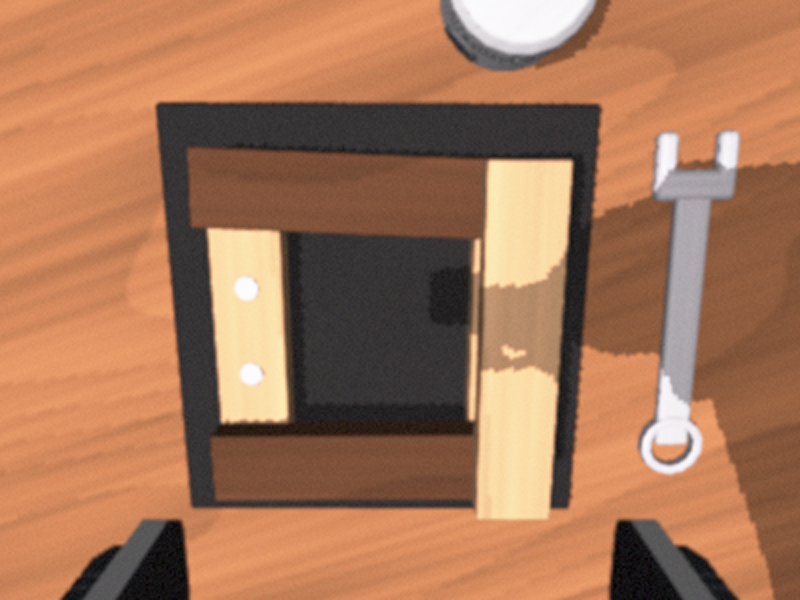

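Light b lies at crop corners (488,160), (574,160), (548,518), (477,518); the laid slat's edge is (189,148)–(191,226).

```bash
cat > m6.py <<'E'
from fit import *
p,d,c=load('w8'); C=lambda P:np.array(P,float)/2+[80,20]
bd,e=fit(c,C([(158,104),(600,106),(568,507),(194,506)]),[(100,100,12),(100,-100,12),(-100,-100,12),(-100,100,12)],[.527,-.249,-.32]); print('board',bd[:2],np.degrees(bd[2]),np.round(e,1).tolist())
for B in (bd,np.array([.5267,-.2490,np.radians(-18.4)])):
  a=Ro.from_euler('z',-B[2]).as_matrix()
  r,e=fit(c,C([(488,160),(574,160),(548,518),(477,518)]),[(75,16,72),(75,-16,72),(-75,-16,72),(-75,16,72)],[.5,-.3,-.32]); print('light b',r[:2],np.degrees(r[2]),'board',a@[r[0]-B[0],r[1]-B[1],0]*1000,np.round(e,1).tolist())
E
python3 m6.py
```

```text
board [ 0.525  -0.2493] -18.509361951069664 [[-1.6, -0.7], [1.8, -0.9], [1.3, 2.1], [-1.5, 1.9]]
light b [ 0.5071 -0.3054] -18.304708757563724 board [  0.8651 -58.837    0.    ] [[0.2, -0.5], [-0.2, -0.5], [0.6, 0.7], [-0.6, 0.7]]
light b [ 0.5071 -0.3054] -18.304708757563724 board [ -0.7755 -59.7147   0.    ] [[0.2, -0.5], [-0.2, -0.5], [0.6, 0.7], [-0.6, 0.7]]
```

Request:
jog_arm(
  series="-10 -38 7 0 0;-10 -76 15 0 0;-10 -114 22 -0.5 0;-10 -152 30 -1 0;-10 -190 37 -1.5 0;-10 -228 44 -2 0;-10 -266 51 -2.5 0;-10 -304 59 -3 0;-10 -342 66 -3.5 0;-10 -380 73 -4.2 0",
)

```text
time_s: 21.05
eef_pos: [0.5723, 0.1267, 0.2249]
ee_rot: [2.196, 0.05, -2.199]
contact_force: [1.5, -0.8, -0.0]
finger_gap: 0.0857
```

Request:
jog_arm(
  series="0 -38 0 0 0;0 -76 0 0 0;0 -83 0 0 0;0 -83 0 0 0;0 -83 0 0 0;0 -83 0 0 0",
)

```text
time_s: 21.55
eef_pos: [0.5689, 0.2066, 0.2251]
ee_rot: [2.198, 0.046, -2.2]
contact_force: [0.8, -0.6, -0.7]
finger_gap: 0.0855
```

```bash
python3 to.py .582 .2085 .093 -87.3
```

```text
t 21.55 pos [0.5689 0.2066 0.2251] yaw_y -87.54 F [ 0.8 -0.6 -0.7] gap 0.0855
shift [132.1  -1.6 -13.3]
turn -0.05
```

Request:
jog_arm(
  series="20 -1 -13 0 0;55 -1 -13 0 0;90 -1 -13 0 0;115 -1 -13 0 0;128 -1 -13 0 0;132 -1 -13 0 0;132 -1 -13 0 0.3;132 -1 -13 0 0.6;132 -1 -13 0 1;132 -1 -13 0 1",
  newtons=25,
)

```text
time_s: 22.38
eef_pos: [0.5823, 0.2104, 0.0951]
ee_rot: [2.201, 0.05, -2.197]
contact_force: [-1.6, -2.0, 0.2]
finger_gap: 0.0387
```

Request:
jog_arm(
  series="0 0 0 0 1;0 0 0 0 1;0 0 0 0 1;0 0 0 0 1",
)

```text
time_s: 22.72
eef_pos: [0.5823, 0.2105, 0.0951]
ee_rot: [2.201, 0.05, -2.196]
contact_force: [0.2, -1.9, 7.1]
finger_gap: 0.0317
```

```bash
python3 to.py .53 -.03 .036
```

```text
t 22.7167 pos [0.5823 0.2105 0.0951] yaw_y -87.41 F [ 0.2 -1.9  7.1] gap 0.0317
shift [ 58.9 237.9  63.2]
```

Request:
jog_arm(
  series="-10 0 0 0 1;-45 0 0 0 1;-85 0 5 0 1;-105 20 10 0 1;-105 58 20 0 1;-105 96 30 0 1;-105 134 40 0 1;-105 172 50 0 1;-105 205 58 0 1;-95 235 63 0 1",
)

```text
time_s: 23.55
eef_pos: [0.5289, -0.0293, 0.1909]
ee_rot: [2.202, 0.048, -2.195]
contact_force: [0.5, -0.4, -1.7]
finger_gap: 0.0321
```

Request:
jog_arm(
  series="30 3 0 0 1;70 3 0 0 1;110 3 0 0 1;140 3 0 0 1;150 3 0 0 1;154 3 0 0 1;158 3 0 0 1;162 3 0 0 1;166 3 0 0 1;170 3 0 0 1",
  newtons=20,
)

```text
time_s: 24.38
eef_pos: [0.5303, -0.0301, 0.02]
ee_rot: [2.201, 0.05, -2.196]
contact_force: [-2.2, -0.3, 3.8]
finger_gap: 0.0317
```

Request:
jog_arm(
  series="3 0 0 0 1;6 0 0 0 1;9 0 0 0 1;11 0 0 0 1;13 0 0 0 1;13 0 0 0 1",
)

```text
time_s: 24.88
eef_pos: [0.5294, -0.03, 0.0053]
ee_rot: [2.198, 0.05, -2.199]
contact_force: [-0.0, -0.2, 1.7]
finger_gap: 0.0313
```

Request:
jog_arm(
  series="2 0 0 0 1;3.5 0 0 0 1;5 0 0 0 1;6 0 0 0 1;7 0 0 0 1;7 0 0 0 1",
)

```text
time_s: 25.38
eef_pos: [0.5294, -0.03, -0.0005]
ee_rot: [2.199, 0.05, -2.198]
contact_force: [-3.9, -0.4, 15.7]
finger_gap: 0.0317
```

```bash
python3 to.py; python3 - <<'E'
from h import *
snap('wrist','w9')
E
python3 tilt2.py w9
```

```text
t 25.3833 pos [ 5.294e-01 -3.000e-02 -5.000e-04] yaw_y -87.38 F [-3.9 -0.4 15.7] gap 0.0317
75 720 [ 0.6111 -0.0255  0.0001] | 87 720 [ 0.6063 -0.0257  0.0197] | 99 720 [ 0.6026 -0.0259  0.0201] | 111 720 [ 0.5989 -0.0259  0.0202] | 123 720 [ 0.5951 -0.0261  0.0202] | 135 720 [ 0.5912 -0.0263  0.0203] | 147 720 [ 0.5873 -0.0265  0.0204] | 159 720 [ 0.5833 -0.0268  0.0205] | 171 720 [ 0.5792 -0.027   0.0205] | 183 720 [ 0.5751 -0.0271  0.0206] | 195 720 [ 0.5708 -0.0272  0.0207] | 207 720 [ 0.5666 -0.0275  0.0208] | 219 720 [ 0.5621 -0.0278  0.0209] | 231 720 [ 0.5577 -0.0279  0.0209] | 243 720 [ 0.5532 -0.0281  0.021 ] | 
col edges row140 [(230, 19), (231, 38), (232, 44), (233, 30), (324, -18), (325, -40), (326, -57), (327, -53), (328, -30), (336, 24), (337, 34), (338, 25)]
row edges col280 [(89, 35), (90, 41), (91, 29)]
```

```bash
python3 to.py .5415 -.1928 .11 -108.4
```

```text
t 25.4333 pos [ 5.294e-01 -3.000e-02 -4.000e-04] yaw_y -87.38 F [-3.4  1.4 15.6] gap 0.0316
shift [-110.4  163.2   -4.7]
turn 4.2
```

Request:
jog_arm(
  series="-10 0 0 0 1;-50 0 0 0 1;-85 12 0 0.6 1;-110 40 -1 1.2 1;-110 70 -2 1.8 1;-110 100 -3 2.4 1;-110 130 -4 3 1;-110 150 -4.7 3.7 1;-110 163 -4.7 4.2 1;-110 163 -4.7 4.2 1",
  newtons=40,
)

```text
time_s: 26.27
eef_pos: [0.5413, -0.1955, 0.1086]
ee_rot: [-2.044, 0.339, 2.044]
contact_force: [0.3, -0.6, -1.5]
finger_gap: 0.0315
```

Request:
jog_arm(
  series="0 0 0 0 1;0 0 0 0 1;0 0 0 0 1;0 0 0 0 1;15 0 0 0 1;35 0 0 0 1;45 0 0 0 1;50 0 0 0 1;50 0 0 0 1;50 0 0 0 1",
)

```text
time_s: 27.1
eef_pos: [0.5416, -0.1924, 0.0588]
ee_rot: [-2.048, 0.331, 2.049]
contact_force: [-0.1, 0.5, -0.3]
finger_gap: 0.0314
```

```bash
python3 to.py .5415 -.1928 .0535 -108.4
```

```text
t 27.1 pos [ 0.5416 -0.1924  0.0588] yaw_y -108.36 F [-0.1  0.5 -0.3] gap 0.0314
shift [ 5.3  0.4 -0.1]
turn 0.01
```

Request:
jog_arm(
  series="2 0.3 0 0 1;4 0.3 0 0 1;5.5 0.3 0 0 1;6.5 0.3 0 0 1;7.5 0.3 0 0 1;7.5 0.3 0 0 1",
)

```text
time_s: 27.6
eef_pos: [0.5416, -0.1931, 0.0515]
ee_rot: [-2.048, 0.332, 2.047]
contact_force: [-1.2, -0.5, 2.8]
finger_gap: 0.0314
```

```bash
python3 to.py .5415 -.1928 .052 -108.4
```

```text
t 27.6 pos [ 0.5416 -0.1931  0.0515] yaw_y -108.4 F [-1.2 -0.5  2.8] gap 0.0314
shift [-0.5 -0.2  0.2]
turn 0.0
```

Request:
jog_arm(
  series="0.5 0 0 0 1;1 0 0 0 1;1 0 0 0 1;0.5 0 0 0 0.6;0.5 0 0 0 0.4;0.5 0 0 0 0.2;0.5 0 0 0 0;0.5 0 0 0 0;-20 0 0 0 0;-60 0 0 0 0",
  newtons=20,
)

```text
time_s: 28.43
eef_pos: [0.5392, -0.1921, 0.1082]
ee_rot: [-2.04, 0.33, 2.055]
contact_force: [0.8, -1.8, -0.4]
finger_gap: 0.0857
```

Request:
jog_arm(
  series="-40 5 0 0 0;-80 20 0 0 0;-105 35 0 0 0;-105 55 0 0 0;-105 55 0 0 0;-105 55 0 0 0;-105 55 0 0 0",
)

```text
time_s: 29.02
eef_pos: [0.5238, -0.2446, 0.2157]
ee_rot: [-2.047, 0.331, 2.049]
contact_force: [-0.6, 0.0, -1.2]
finger_gap: 0.0859
```

```bash
python3 to.py;python3 - <<'E'
from h import *
p,d,c=snap('wrist','w10')
cv2.imwrite('pics/w10c.png',cv2.resize(p[20:320,80:480],None,fx=2,fy=2,interpolation=2)[:,:,::-1])
E
```

```text
t 29.0167 pos [ 0.5238 -0.2446  0.2157] yaw_y -108.39 F [-0.6  0.  -1.2] gap 0.0859
```

View pics/w10c.png

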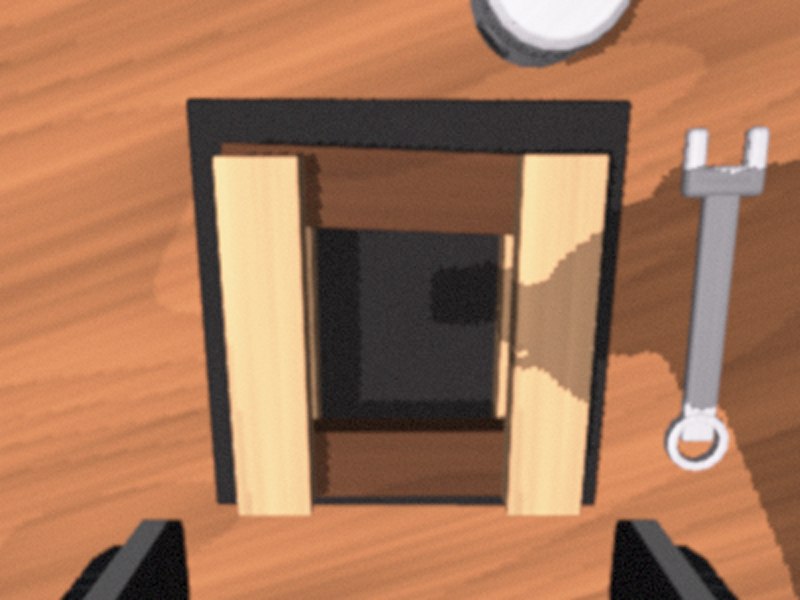

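Both light slats lie parallel: a at crop (214,155), (298,155), (311,515), (238,515); b at (524,154), (608,154), (581,515), (507,515). Both ends line up; numeric check and depth.

```bash
cat > m7.py <<'E'
from fit import *
p,d,c=load('w10'); C=lambda P:np.array(P,float)/2+[80,20]; B=np.array([.5267,-.2490,np.radians(-18.4)])
a=Ro.from_euler('z',-B[2]).as_matrix(); D=cloud(d,c)
for n,P in dict(a=[(214,155),(298,155),(311,515),(238,515)],b=[(524,154),(608,154),(581,515),(507,515)]).items():
  r,e=fit(c,C(P),[(75,16,72),(75,-16,72),(-75,-16,72),(-75,16,72)],[.5,-.25,-.32]); print(n,np.degrees(r[2]),'board',a@[r[0]-B[0],r[1]-B[1],0]*1000,np.round(e,1).tolist())
for u,v in [(258,180),(270,490),(566,180),(545,490)]:
  q=C([u,v]).astype(int); print(np.median(D[q[1]-4:q[1]+5,q[0]-4:q[0]+5].reshape(-1,3),0))
E
python3 m7.py
```

```text
a -18.522722067436707 board [-1.037  57.6202  0.    ] [[-0.3, -0.3], [0.2, -0.1], [0.1, 0.3], [-0.0, 0.2]]
b -18.07841205730815 board [ -0.5667 -59.5453   0.    ] [[-0.3, 0.0], [0.3, -0.1], [-0.2, 0.0], [0.2, 0.1]]
[ 0.6063 -0.2153  0.0725]
[ 0.4846 -0.1728  0.072 ]
[ 0.5695 -0.3263  0.072 ]
[ 0.4479 -0.2851  0.0719]
```

```bash
python3 -c "
from rig import *
print(hand_in())"
```

```text
the job is handed in; nothing more can be done
None
```

The crib tower is finished and handed in. The dark slat lies across the free end of the bearers, and a light slat lies on the dark pair above each bearer. I picked each slat off the rack, pressed it level on clear bench, carried it over and lowered it until it just touched (6 N or less at last reading). The robot clock read about 29 s of the 72 s allowed. `hand_in()` gave no verdict.

My last camera checks, each good to about 1–2 mm:

| Slat | Offset from its target (board x, y) | Angle relative to the board |
|---|---|---|
| Dark, free end | +0.2, +0.5 mm | about 0.1° |
| Light a (+y bearer) | −1.0, −1.4 mm | about 0.1° |
| Light b (−y bearer) | −0.6, −0.5 mm | about 0.3° |

- **Flatness:** the light slats' tops read 72 mm above the bench, within 0.5 mm, so they lie flat.
- **Slat already laid:** it measured about 2 mm past its ideal spot and turned about 1.5° both before I began and after I placed the dark slat. I left it there, so that edge is not perfectly flush.
- **Disagreements:** two fits of the board's position differed by up to 1.7 mm. The measured tool position wandered by about 1–2 mm just after moves, so I corrected light b's position once before releasing it.
- **Not checked:** I did not measure the laid slat again after placing the light slats; in the final picture it looks the same. I did not re-check the other bench items either, but the wrench beside the crib looks undisturbed there.

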